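# Unlock and open the water filter's service cover with the panel key

## Robot

A 7-joint arm with a two-finger parallel gripper is mounted at the origin on a cart in front of the work surface, level with it; the furniture and walls round the work are solid. World frame = base frame: x ahead of the robot, y to its left, z up, the work surface at z = 0. Lengths are in mm, angles in rad, forces in N, time in s.
With the tool pointing down it reaches from about 425 to 950 mm from the base axis. Payload 4.7 kg.
Tool frame: the origin (TCP) lies midway between the tips of the shut fingers; the grasp point (between the pads) lies 19 mm behind it; z points along the fingers, y is the line along which they close (so a half turn about z gives the same grasp; the last joint's range is limited). The gripper opens to 87 mm and grips with 3 to 60 N. Pads are 19 mm wide; open, the fingers measure 117 mm over their backs; the gripper's body (75 mm by 190 mm) begins 51 mm behind the grasp point.
Start: joints at [1.219, 0.469, -0.049, 1.532, 0.024, 1.141, -0.082], TCP at [214.173, -640.14, 222.573] pointing down, gripper open.
Joint ranges: [-2.59, 2.59], [-0.33, 1.99], [-1.39, 1.29], [0.1, 2.45], [-1.04, 4.18], [0.21, 1.99], [-2.66, 2.66]. Speed limits (rad/s): [2.57, 2.57, 3.14, 3.14, 3.14, 3.14, 3.14].

## Interface

Orientations are given as [roll, pitch, yaw] about the fixed x, y, z axes, in that order (R = Rz(yaw) Ry(pitch) Rx(roll)).
In Python, from station import arm, read_camera, find_in, mark_of gives the robot as it stands.
- The arm moves only by the tool drive_tool, never from a script. Its argument "steps" is a list of rows, each an object of numbers: "rx", "ry", "rz": the turn, a rotation vector about the tool's x, y, z in rad; "x", "y", "z": the shift along the tool's x, y, z in m; "grip": the opening, from 0 (shut) to 1 (fully open). In form: [{"rx": .., "ry": .., "rz": .., "x": .., "y": .., "z": .., "grip": ..}, ...]. A call has 1 to 12 rows; each row is the pose to reach, as a shift and turn from the pose commanded when the call began, along the tool's axes at that moment; what a row does not reach only later rows make up. A row lasts 1/12 s, in which the tool goes at most 41.7 mm and 7.16 degrees, less where a joint would pass 70% of its speed; a pose out of reach is approached as far as the arm can. A call with a gripper value outside its range is refused whole. The fingers move at their own pace and stop on an object; "newtons" is the grip in N (left out, the last holds). Time passes only in rows, so rows that repeat a pose let the fingers close. It gives the time, the measured TCP pose, the force, the opening and the grip force at its end, in the units of the state.
- arm.get_state(): the state, without advancing time (a new reading comes with each control period).
- read_camera(name): name is "scene" or "side" or "wrist"; returns a dict with "pixels" (384x512x3 uint8, red, green, blue), "camera_matrix" (3x3 intrinsics, pixels), "R" (3x3) and "t" (3): a world point X has camera coordinates R X + t. Camera axes: x right, y down, z forward; pixel columns grow to the right and rows downward; lengths in mm; the calibration is good to about 2 mm. A picture is of the moment at which its call begins. There is no depth.
- arm.job_done(): hands the job in; it is judged then, once.
Trained networks look in a picture, given as the dict that the camera call returned (one of the last four; its "shot" number tells which), for a name from the list of things; names that differ only in an ending like _2 or _b are one class to them, and where a whole thing is asked for, a point or a joint stands for the part that bears it (a point fixed in the world has none). Each returns a list of dicts, best first, with "p" (0 to 1); they miss things now and then, are a little off and sometimes report something else, mostly with a low value. They report only what shows in the picture. A call takes as long as a camera call. They do not tell look-alikes from the thing itself.
- find_in(picture, label): "centre" ([column, row] in pixels, amid what is visible of it).
- mark_of(picture, label): "centre" ([column, row] in pixels: a listed point, or the origin of a listed thing).
The state is a dict: "t": time; "q": joint angles; "joint_velocities": joint speeds; "tau": joint torques, N m; "position": TCP position; "tool_rot": TCP orientation; "contact_force": force on the tool from outside, world axes, zero at the start; "moment": the same for the moment, N m; "width": finger opening in mm; "finger_force": force on a finger pad.
Only numpy, scipy, OpenCV 4.12 (cv2) and the standard library are available. Lean on these libraries where they do the work, as an engineer would, in place of code of your own. Each camera call takes 0.05 s, during which the arm holds its last target. There are 200 camera calls.

## Task

Open up the water filter for a cartridge change: take the large T-handled square key from the key stand, push it fully down into the square lock in the steel service cover and turn it anticlockwise (seen from above) as far as it goes. Pull the key out and hang it upright in the free slot of the stand again, and only then lift the cover by its pull bar until its spring strut snaps over and holds it fully open. Leave the other two keys hanging where they are and do not shift the jars, mill, onion or lemon standing about.

Things in the scene. Friction and masses are not known exactly. Their poses are not given: they have to be found in the camera images.
- filter_unit: Water filter, fixed: white housing 250 x 170 mm, 100 mm high to the face of its steel cover, clear tank to 198 mm high along its back. Origin under it, on the worktop; x points from the cover's front edge to the tank: housing from x = -100 to +150 mm, y = -85 to +85 mm; a small tap sticks out 33 mm at +y.
- cover (a joint): Cover's hinge: 0 shut, grows as its front edge lifts, stop at 1.65 rad (open, past upright). Steel plate 174 x 170 x 6 mm, 0.25 kg. The lock holds it shut until turned. An over-centre spring strut on its -y side pulls it shut below about 0.8 rad (about 5 N at the pull bar when shut) and throws it open above: let go at 1.0 rad or more and it goes to the stop by itself.
- cover_hinge (a point): Point on the cover's hinge axis at the middle of its width, 94 mm above the worktop; its axes are the cover's (equal to the unit's when shut; y is the hinge axis).
- cover_pull (a point): Middle of the cover's pull bar: a straight round bar 10 mm thick along the hinge direction, 66 mm clear between its two feet, centre 26 mm above the cover's face, so 21 mm free below it. 163 mm in front of and 32 mm above the hinge axis when shut; 43 mm in front of the lock's axis.
- socket (a point): Centre of the mouth of the lock's square socket in the cover: 13 x 13 mm, 18 mm deep, straight walls. The mouth lies 3 mm below the cover's face in a round recess 34 mm across, in a dark round bezel. z up along the lock's axis, x and y along the socket's sides; it turns with the lock.
- lock (a joint): Quarter-turn lock, grows anticlockwise seen from above: starts at 0 to 0.25 rad (locked), stop at 1.45 rad (unlocked). Turns with about 0.06 N m and stays where it is left. The key has about 0.2 rad of play in it: turn the key about 0.2 rad past the stop's angle to bring the lock home, and back again before pulling it out.
- panel_key: The larger T key, plain steel, 0.09 kg. Square shank 11 x 11 mm, 40 mm long, 4 mm tapered tip; above it a round collar 28 mm across, by which it hangs in a stand slot (underside 40 mm above the origin), a slim neck and a flat-sided T handle 14 mm thick (x), 60 mm long (y), 16 mm high, centre 76 mm above the origin. Origin: centre of the tip; z up the shank; x, y along the square's sides.
- small_key: Another key, to be left hanging: the smaller T key, 7 mm square shank, handle 36 mm long and 10 mm thick, 80 mm high; too small for the lock. Origin at its tip, z up.
- tri_key: Another key, to be left hanging: round knob 34 mm across instead of a T, three-cornered shank, 84 mm high. Origin at its tip, z up.
- key_stand: Key stand, fixed: wooden foot 80 x 220 mm; aluminium plate 210 mm long, top 77 mm above the worktop, nothing of the stand higher; three slots 17 mm wide run from its front edge (x = -30 mm) to x = +8 mm at y = -70, 0, +70 mm. Origin under its middle on the worktop; x from the open front to the closed back, y along its length. Which key hangs where varies.
- slot_0 (a point): Seat of the slot at y = -70 mm on the stand, at the plate's top, where a hanging key's axis belongs (within 20 mm); a hung key's origin is 40 mm below it. Axes as the stand's.
- slot_1 (a point): The same for the middle slot (y = 0).
- slot_2 (a point): The same for the slot at y = +70 mm.
- jar_front: Spice jar, 42 mm across, 106 mm high, standing before the key stand (loose). Origin under its middle.
- jar_unit: Spice jar, 44 mm across, 105 mm high, standing before the filter unit (loose). Origin under its middle.
- pepper_mill: Wooden pepper mill, 58 mm across, 170 mm high, between stand and filter unit (loose). Origin under its middle.
- jam_jar: Jam jar, 68 mm across, 90 mm high (loose). Origin under its middle.
- onion: Red onion, 67 mm across, 75 mm high (loose). Origin under its middle.
- lemon: Lemon, 78 x 55 mm, 56 mm high (loose). Origin under its middle.
There are look-alikes about, which are no part of the job. What is shaped like the panel_key but orange or red is not meant.

How it is judged:
By the outcome, as a careful person would: the job done as asked, in the order asked, and still so for the second after the job is handed in, with the robot touching nothing.
It also fails if it takes over 67 s, if anything falls off the work surface, if the arm or the gripper's body presses on something with over 40 N, if the wrist force passes 120 N, or if a joint passes its speed limit or range.

## Working session

There is one attempt and no reset: what is moved stays moved. The work goes in short steps, Python scripts to look and compute and a tool call to move; the robot and the scene stay as the last step left them, time stands still between calls to the robot, and variables do not carry over. Pictures are saved under pics/ and viewed, at most 10 in all, crops included, and the job is handed in when it is done.

Besides the shell and the picture viewer there is one more tool, called in YAML: its name, and indented under it one key for each argument. drive_tool: Moves the arm, as the interface text tells. Its arguments: {"type":"object","properties":{"steps":{"type":"array"},"newtons":{"type":"number"}},"required":["steps"]}

```bash
ls; mkdir -p pics; cat > h.py <<'E'
import numpy as np, cv2, json
from station import arm, read_camera, find_in, mark_of
from scipy.spatial.transform import Rotation as Ro
def ray(p,uv):
    d=p["R"].T@np.linalg.inv(p["camera_matrix"])@np.array([uv[0],uv[1],1.]); o=-p["R"].T@p["t"]; return o,d/np.linalg.norm(d)
def onz(p,uv,z):
    o,d=ray(p,uv); return o+d*(z-o[2])/d[2]
def tri(obs):
    A=np.zeros((3,3));b=np.zeros(3)
    for p,uv in obs:
        o,d=ray(p,uv);M=np.eye(3)-np.outer(d,d);A+=M;b+=M@o
    x=np.linalg.solve(A,b); return x,[float(np.linalg.norm((np.eye(3)-np.outer(ray(p,uv)[1],ray(p,uv)[1]))@(x-ray(p,uv)[0]))) for p,uv in obs]
def proj(p,X):
    c=p["R"]@np.asarray(X,float)+p["t"]; c=p["camera_matrix"]@c; return c[:2]/c[2]
def save(p,n,crop=None,s=1):
    im=cv2.cvtColor(p["pixels"],cv2.COLOR_RGB2BGR)
    if crop: im=im[crop[1]:crop[3],crop[0]:crop[2]]
    cv2.imwrite("pics/"+n,cv2.resize(im,None,fx=s,fy=s,interpolation=cv2.INTER_CUBIC))
def R():
    return Ro.from_euler("xyz",arm.get_state()["tool_rot"]).as_matrix()
E
python3 - <<'E'
from h import *
P={n:read_camera(n) for n in("scene","side","wrist")}
s=arm.get_state();print(s["t"],s["position"],s["tool_rot"],s["contact_force"]);print(R().round(3))
for n,p in P.items(): print(n,(-p["R"].T@p["t"]).round())
im=np.hstack([cv2.cvtColor(P[n]["pixels"],cv2.COLOR_RGB2BGR) for n in("scene","side")])
save(P["scene"],"a_scene.png",None,1.5);save(P["side"],"a_side.png",None,1.5)
f={}
for l in "filter_unit cover_hinge cover_pull socket panel_key small_key tri_key key_stand slot_0 slot_1 slot_2 jar_front jar_unit pepper_mill jam_jar onion lemon".split():
    obs=[]
    for n in P:
        m=mark_of(P[n],l)[:3]
        if m: print(l,n,[(round(a["p"],2),np.round(a["centre"]).tolist()) for a in m])
        if m and n!="wrist" and m[0]["p"]>.3: obs.append((P[n],m[0]["centre"]))
    if len(obs)==2: x,e=tri(obs);print("   ->",x.round(),np.round(e,1))
E
```

```text
pics
0.15 [ 213.96738692 -639.6990395   221.70995856] [-3.14006909e+00  1.10512861e-04  3.22850620e-01] [-0.15302223  0.30248434  0.46382556]
[[ 0.948  0.317 -0.001]
 [ 0.317 -0.948  0.001]
 [-0.    -0.002 -1.   ]]
scene [-303. -714.  696.]
side [496. 728. 847.]
wrist [ 294. -613.  384.]
filter_unit scene [(0.9, [188.0, 194.0]), (0.7, [301.0, 232.0]), (0.56, [300.0, 239.0])]
filter_unit side [(0.57, [257.0, 300.0])]
   -> [502. 253.  -2.] [3.5 3.5]
cover_hinge scene [(0.89, [203.0, 163.0])]
cover_hinge side [(0.96, [228.0, 278.0]), (0.46, [265.0, 233.0])]
   -> [579. 248.  95.] [4.1 4.1]
cover_pull scene [(0.97, [166.0, 171.0])]
cover_pull side [(0.73, [297.0, 276.0])]
   -> [416. 255. 126.] [2.4 2.4]
socket side [(0.59, [279.0, 278.0])]
panel_key scene [(0.82, [290.0, 268.0]), (0.8, [354.0, 274.0]), (0.66, [322.0, 237.0])]
panel_key side [(0.66, [297.0, 166.0]), (0.58, [277.0, 145.0]), (0.45, [266.0, 154.0])]
   -> [ 380. -285.    3.] [2.3 2.3]
small_key scene [(0.6, [302.0, 233.0]), (0.15, [236.0, 214.0])]
small_key side [(0.53, [260.0, 168.0])]
   -> [ 510. -240.   29.] [1. 1.]
tr
[... 992 characters left out ...]
, 171.0])]
   -> [ 420. -184.   -4.] [5.9 5.9]
jar_unit scene [(0.77, [141.0, 203.0])]
jar_unit side [(0.96, [324.0, 333.0]), (0.68, [266.0, 230.0])]
   -> [344. 334.   3.] [1.8 1.8]
pepper_mill scene [(0.83, [255.0, 205.0])]
pepper_mill side [(0.75, [232.0, 228.0])]
   -> [590.   6.  -5.] [3.2 3.2]
jam_jar scene [(0.71, [319.0, 227.0]), (0.6, [231.0, 217.0])]
jam_jar side [(0.93, [263.0, 230.0])]
   -> [ 569. -163.  -84.] [115.4 115.4]
onion scene [(0.56, [277.0, 196.0])]
onion side [(0.81, [205.0, 218.0])]
   -> [680. -27.   1.] [4.6 4.6]
lemon scene [(0.75, [216.0, 226.0]), (0.47, [256.0, 203.0]), (0.36, [264.0, 249.0])]
lemon side [(0.79, [293.0, 233.0])]
   -> [405.  23.  -1.] [3.1 3.1]
```

View pics/a_scene.png

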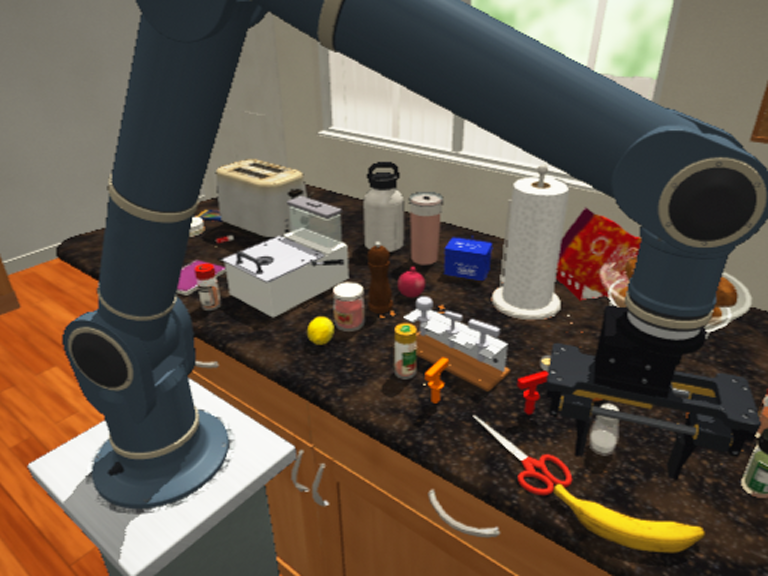

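View pics/a_side.png

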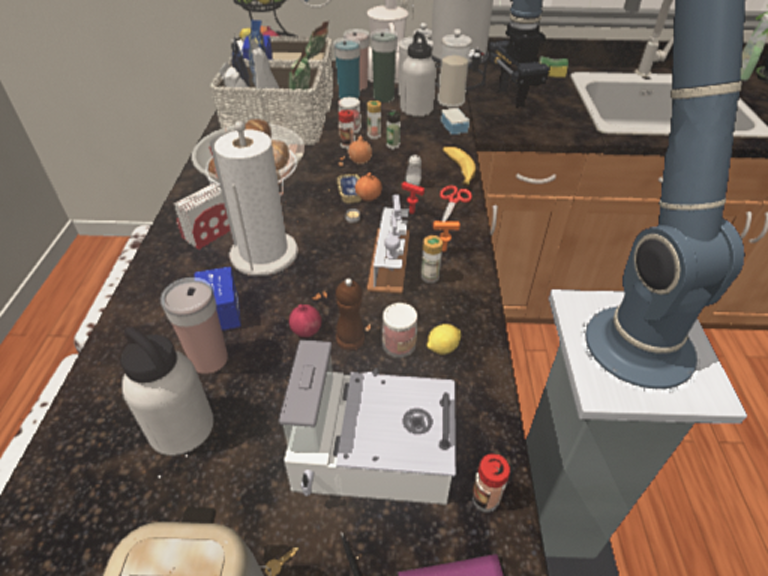

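```bash
python3 - <<'E'
from h import *
P={n:read_camera(n) for n in("scene","side")}
for uv in [(284,212),(298,220),(320,229)]: print(onz(P["scene"],uv,77).round())
for uv in [(260,169),(264,153),(263,143)]: print(onz(P["side"],uv,77).round())
print("towel",onz(P["scene"],(350,200),0).round(),onz(P["side"],(176,167),0).round())
# unit corners on side at z=100: front corners, cover
for uv in [(303,253),(303,313),(234,249),(223,304)]: print(onz(P["side"],uv,100).round())
for l in("panel_key","small_key","tri_key"):
  for n in P: print(l,n,[(round(a["p"],2),np.round(a["centre"]).tolist()) for a in find_in(P[n],l)[:4]])
p=read_camera("wrist");print(p["R"].round(2))
E
```

```text
[ 512. -174.   77.]
[ 501. -232.   77.]
[ 500. -306.   77.]
[ 510. -176.   77.]
[ 498. -261.   77.]
[ 503. -319.   77.]
towel [ 826. -250.    0.] [ 814. -265.    0.]
[392. 173. 100.]
[401. 336. 100.]
[567. 167. 100.]
[580. 321. 100.]
panel_key scene [(0.71, [321.0, 222.0]), (0.59, [291.0, 252.0]), (0.5, [353.0, 258.0])]
panel_key side [(0.56, [300.0, 149.0]), (0.48, [276.0, 126.0])]
small_key scene [(0.63, [299.0, 217.0]), (0.43, [274.0, 189.0]), (0.2, [257.0, 186.0])]
small_key side [(0.38, [264.0, 156.0])]
tri_key scene [(0.61, [285.0, 206.0]), (0.21, [182.0, 171.0])]
tri_key side []
[[ 0.32 -0.95  0.  ]
 [-0.9  -0.3   0.31]
 [-0.29 -0.1  -0.95]]
```

drive_tool:
  steps:
    - {"x": 0.377, "y": -0.227, "rz": -1.2}
    - {"x": 0.377, "y": -0.227, "rz": -1.2}
    - {"x": 0.377, "y": -0.227, "rz": -1.2}
    - {"x": 0.377, "y": -0.227, "rz": -1.2}
    - {"x": 0.377, "y": -0.227, "rz": -1.2}
    - {"x": 0.377, "y": -0.227, "rz": -1.2}
    - {"x": 0.377, "y": -0.227, "rz": -1.2}
    - {"x": 0.377, "y": -0.227, "rz": -1.2}
    - {"x": 0.377, "y": -0.227, "rz": -1.2}
    - {"x": 0.377, "y": -0.227, "rz": -1.2}
    - {"x": 0.377, "y": -0.227, "rz": -1.2}
    - {"x": 0.377, "y": -0.227, "rz": -1.2}

```text
validation failed for argument at $.st...
```

```bash
python3 - <<'E'
from h import *
p=read_camera("wrist");s=arm.get_state();print(s["t"],s["position"],s["tool_rot"],np.round(s["q"],2))
save(p,"b_wrist.png",None,1.5)
for l,z in(("panel_key",37),("small_key",37),("tri_key",37),("slot_0",77),("key_stand",0)):
  for a in mark_of(p,l)[:3]: print(l,round(a["p"],2),np.round(a["centre"]),onz(p,a["centre"],z).round(1))
E
```

```text
3.2 [ 214.19244355 -640.13723327  222.57557242] [ 3.14149763e+00 -5.69729033e-05  3.22802802e-01] [ 1.22  0.47 -0.05  1.53  0.02  1.14 -0.08]
```

drive_tool:
  steps:
    - {"rx": 0, "ry": 0, "rz": -1.2, "x": 0.377, "y": -0.227, "z": 0, "grip": 1}
    - {"rx": 0, "ry": 0, "rz": -1.2, "x": 0.377, "y": -0.227, "z": 0, "grip": 1}
    - {"rx": 0, "ry": 0, "rz": -1.2, "x": 0.377, "y": -0.227, "z": 0, "grip": 1}
    - {"rx": 0, "ry": 0, "rz": -1.2, "x": 0.377, "y": -0.227, "z": 0, "grip": 1}
    - {"rx": 0, "ry": 0, "rz": -1.2, "x": 0.377, "y": -0.227, "z": 0, "grip": 1}
    - {"rx": 0, "ry": 0, "rz": -1.2, "x": 0.377, "y": -0.227, "z": 0, "grip": 1}
    - {"rx": 0, "ry": 0, "rz": -1.2, "x": 0.377, "y": -0.227, "z": 0, "grip": 1}
    - {"rx": 0, "ry": 0, "rz": -1.2, "x": 0.377, "y": -0.227, "z": 0, "grip": 1}
    - {"rx": 0, "ry": 0, "rz": -1.2, "x": 0.377, "y": -0.227, "z": 0, "grip": 1}
    - {"rx": 0, "ry": 0, "rz": -1.2, "x": 0.377, "y": -0.227, "z": 0, "grip": 1}
    - {"rx": 0, "ry": 0, "rz": -1.2, "x": 0.377, "y": -0.227, "z": 0, "grip": 1}
    - {"rx": 0, "ry": 0, "rz": -1.2, "x": 0.377, "y": -0.227, "z": 0, "grip": 1}

```text
t: 4.45
position: [504.2, -298.4, 223.2]
tool_rot: [3.138, -0.003, 1.533]
contact_force: [0.1, 0.6, -0.1]
width: 87.5
finger_force: 0.0
```

```bash
python3 - <<'E'
from h import *
p=read_camera("wrist");s=arm.get_state();print(s["t"],s["position"],s["tool_rot"],np.round(s["q"],2))
save(p,"b_wrist.png",None,1.5)
np.savez("b.npz",R=p["R"],t=p["t"],K=p["camera_matrix"])
for l,z in(("panel_key",37),("small_key",37),("tri_key",37),("slot_0",77),("key_stand",0)):
  for a in mark_of(p,l)[:3]: print(l,round(a["p"],2),np.round(a["centre"]),onz(p,a["centre"],z).round(1))
E
```

```text
4.5 [ 501.87128813 -301.9435622   222.87448721] [ 3.14031422e+00 -9.44919308e-04  1.52925856e+00] [ 0.81  0.36 -0.44  1.73  0.17  1.09  0.27]
panel_key 0.66 [234. 253.] [ 469.2 -408.2   37. ]
panel_key 0.64 [255. 179.] [ 501.4 -308.    37. ]
panel_key 0.62 [257. 188.] [ 503.6 -320.1   37. ]
small_key 0.91 [259. 123.] [ 508.2 -241.9   37. ]
tri_key 0.9 [259.  59.] [ 510.8 -173.5   37. ]
slot_0 0.76 [255. 188.] [ 501.8 -307.5   77. ]
slot_0 0.65 [261.  49.] [ 512.8 -169.6   77. ]
key_stand 0.6 [254. 117.] [ 502.5 -236.7    0. ]
```

View pics/b_wrist.png

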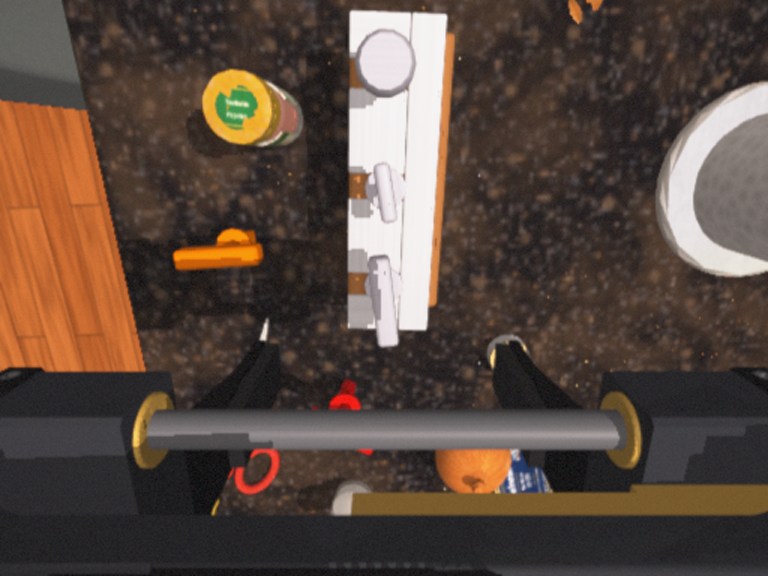

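The wrist view shows the stand. The panel key is at the bottom, its handle running from (378,258) to (390,345) at 1.5x. The small key is in the middle slot and the tri key's knob is in the top one.

```bash
python3 - <<'E'
from h import *
b=np.load("b.npz");p=dict(R=b["R"],t=b["t"],camera_matrix=b["K"])
f=lambda u,v,z:onz(p,(u/1.5,v/1.5),z)
a,c=f(377.5,258,119),f(389.5,345,119);d=c-a;print("handle",(a+c)/2,np.linalg.norm(d),np.degrees(np.arctan2(-d[0],-d[1]))) # tilt from +y toward +x
for u in((348,329,350,12),(428,329,447,14),(404,329,409,14)):
  e=f(u[2],u[3],77)-f(u[0],u[1],77);print(f(u[0],u[1],77).round(),f(u[2],u[3],77).round(),np.degrees(np.arctan2(e[0],e[1])))
print("shadow/jar",f(240,108,106))
E
```

```text
handle [ 502.49610949 -308.67046104  119.        ] 59.4061543478567 -5.17314172154183
[ 474. -343.   77.] [ 489. -135.   77.] 3.970177017853509
[ 534. -346.   77.] [ 548. -138.   77.] 3.6901768022690664
[ 516. -345.   77.] [ 525. -137.   77.] 2.2779830866845168
shadow/jar [ 422.86749622 -188.95077811  106.        ]
```

drive_tool:
  steps:
    - {"rx": 0, "ry": 0, "rz": -0.135, "x": -0.0068, "y": 0.001, "z": 0.035, "grip": 1}
    - {"rx": 0, "ry": 0, "rz": -0.135, "x": -0.0068, "y": 0.001, "z": 0.075, "grip": 1}
    - {"rx": 0, "ry": 0, "rz": -0.135, "x": -0.0068, "y": 0.001, "z": 0.11, "grip": 0.6}
    - {"rx": 0, "ry": 0, "rz": -0.135, "x": -0.0068, "y": 0.001, "z": 0.127, "grip": 0.5}
    - {"rx": 0, "ry": 0, "rz": -0.135, "x": -0.0068, "y": 0.001, "z": 0.127, "grip": 0.4}
    - {"rx": 0, "ry": 0, "rz": -0.135, "x": -0.0068, "y": 0.001, "z": 0.127, "grip": 0.2}
    - {"rx": 0, "ry": 0, "rz": -0.135, "x": -0.0068, "y": 0.001, "z": 0.127, "grip": 0.0}
    - {"rx": 0, "ry": 0, "rz": -0.135, "x": -0.0068, "y": 0.001, "z": 0.127, "grip": 0.0}
    - {"rx": 0, "ry": 0, "rz": -0.135, "x": -0.0068, "y": 0.001, "z": 0.127, "grip": 0.0}
    - {"rx": 0, "ry": 0, "rz": -0.135, "x": -0.0068, "y": 0.001, "z": 0.127, "grip": 0.0}
  newtons: 40

```text
t: 5.58
position: [501.1, -312.6, 97.0]
tool_rot: [3.14, 0.002, 1.658]
contact_force: [0.2, -0.3, -0.5]
width: 41.5
finger_force: 0.0
```

drive_tool:
  steps:
    - {"rx": 0, "ry": 0, "rz": 0, "x": 0.003, "y": 0, "z": 0.002, "grip": 0.0}
    - {"rx": 0, "ry": 0, "rz": 0, "x": 0.003, "y": 0, "z": 0.002, "grip": 0.0}
    - {"rx": 0, "ry": 0, "rz": 0, "x": 0.003, "y": 0, "z": 0.002, "grip": 0.0}
    - {"rx": 0, "ry": 0, "rz": 0, "x": 0.003, "y": 0, "z": 0.002, "grip": 0.0}
    - {"rx": 0, "ry": 0, "rz": 0, "x": 0.003, "y": 0, "z": 0.002, "grip": 0.0}

```text
t: 6.0
position: [500.1, -309.1, 93.6]
tool_rot: [3.142, -0.0, 1.658]
contact_force: [0.2, 0.8, -0.5]
width: 13.4
finger_force: 40.0
```

```bash
python3 - <<'E'
from h import *
s=arm.get_state();print(s["t"],s["position"],s["tool_rot"],s["width"],s["finger_force"],s["contact_force"])
E
```

```text
6.0 [ 500.14947343 -309.08652874   93.5518655 ] [ 3.14150400e+00 -1.89746829e-06  1.65780871e+00] 13.354387846225356 39.999560188734904 [ 0.19172591  0.8353461  -0.48118332]
```

drive_tool:
  steps:
    - {"rx": 0, "ry": 0, "rz": 0, "x": 0, "y": 0, "z": -0.02, "grip": 0.0}
    - {"rx": 0, "ry": 0, "rz": 0, "x": 0, "y": 0, "z": -0.06, "grip": 0.0}
    - {"rx": 0, "ry": 0, "rz": 0, "x": 0, "y": 0, "z": -0.1, "grip": 0.0}
    - {"rx": 0, "ry": 0, "rz": 0, "x": 0.04, "y": 0.005, "z": -0.1, "grip": 0.0}
    - {"rx": 0, "ry": 0, "rz": 0, "x": 0.495, "y": 0.005, "z": -0.1, "grip": 0.0}
    - {"rx": 0, "ry": 0, "rz": 0, "x": 0.495, "y": 0.005, "z": -0.1, "grip": 0.0}
    - {"rx": 0, "ry": 0, "rz": 0, "x": 0.495, "y": 0.005, "z": -0.1, "grip": 0.0}
    - {"rx": 0, "ry": 0, "rz": 0, "x": 0.495, "y": 0.005, "z": -0.1, "grip": 0.0}
    - {"rx": 0, "ry": 0, "rz": 0, "x": 0.495, "y": 0.005, "z": -0.1, "grip": 0.0}
    - {"rx": 0, "ry": 0, "rz": 0, "x": 0.495, "y": 0.005, "z": -0.1, "grip": 0.0}
    - {"rx": 0, "ry": 0, "rz": 0, "x": 0.495, "y": 0.005, "z": -0.1, "grip": 0.0}
    - {"rx": 0, "ry": 0, "rz": 0, "x": 0.495, "y": 0.005, "z": -0.1, "grip": 0.0}

```text
t: 7.0
position: [471.9, 64.9, 193.7]
tool_rot: [3.141, 0.001, 1.657]
contact_force: [0.7, 0.6, -0.9]
width: 13.6
finger_force: 40.0
```

drive_tool:
  steps:
    - {"rx": 0, "ry": 0, "rz": 0, "x": 0.041, "y": 0, "z": 0, "grip": 0.0}
    - {"rx": 0, "ry": 0, "rz": 0, "x": 0.08, "y": 0, "z": 0, "grip": 0.0}
    - {"rx": 0, "ry": 0, "rz": 0, "x": 0.11, "y": 0, "z": 0, "grip": 0.0}
    - {"rx": 0, "ry": 0, "rz": 0, "x": 0.12, "y": 0, "z": 0, "grip": 0.0}
    - {"rx": 0, "ry": 0, "rz": 0, "x": 0.12, "y": 0, "z": 0, "grip": 0.0}
    - {"rx": 0, "ry": 0, "rz": 0, "x": 0.12, "y": 0, "z": 0, "grip": 0.0}

```text
t: 7.5
position: [462.1, 182.0, 193.2]
tool_rot: [-3.141, 0.001, 1.658]
contact_force: [-0.8, -1.4, -0.6]
width: 13.5
finger_force: 40.0
```

```bash
python3 - <<'E'
from h import *
p=read_camera("wrist");s=arm.get_state();print(s["t"],s["position"],s["tool_rot"],np.round(s["q"],2))
save(p,"c_wrist.png",None,1.5);cv2.imwrite("c_full.png",p["pixels"][:,:,::-1])
np.savez("c.npz",R=p["R"],t=p["t"],K=p["camera_matrix"])
for l,z in(("panel_key",s["position"][2]-56.6),("socket",97),("cover_pull",126),("cover_hinge",94)):
  for a in mark_of(p,l)[:3]: print(l,round(a["p"],2),np.round(a["centre"],1),onz(p,a["centre"],z).round(1))
E
```

```text
7.55 [462.43538418 180.89868056 193.13653283] [-3.14081055e+00  1.59472329e-03  1.65591363e+00] [ 0.14  0.28 -0.7   1.95  0.22  0.98 -0.59]
panel_key 0.75 [258.5 208.3] [462.7 183.  136.5]
panel_key 0.43 [260.  110.2] [457.2 257.9 136.5]
socket 0.7 [259.9 109.6] [457.5 256.7  97. ]
cover_pull 0.89 [200.2 101.4] [412.5 259.8 126. ]
cover_hinge 0.73 [395.  131.3] [576.6 248.7  94. ]
```

View pics/c_wrist.png

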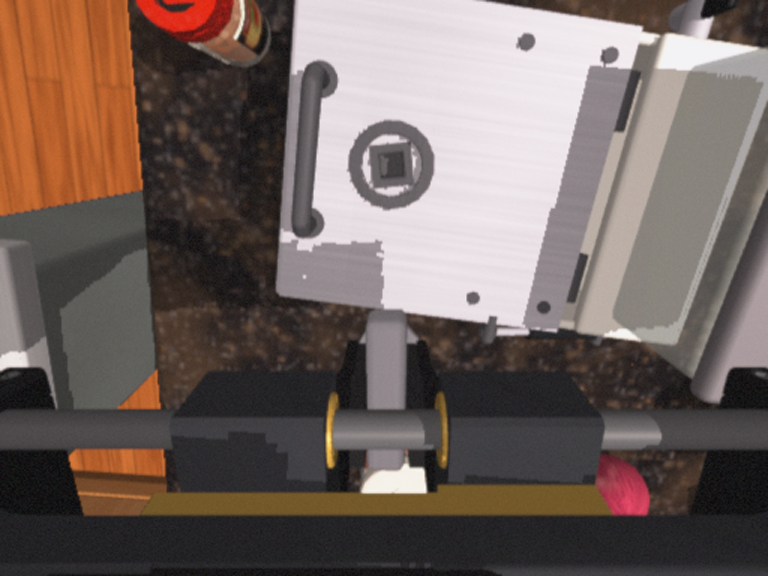

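The wrist view shows the socket at about (391,165) at 1.5x, ringed by its bezel. The pull bar runs from (320,80) to (305,225), and the gripped handle's front end is at (387,312). I'll zoom in on the socket.

```bash
python3 - <<'E'
import cv2
im=cv2.imread("c_full.png")[70:230,215:305]
a=cv2.resize(im[:80],None,fx=6,fy=6,interpolation=cv2.INTER_CUBIC)
cv2.imwrite("pics/d.png",a)
E
```

```text
(no output)
```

View pics/d.png

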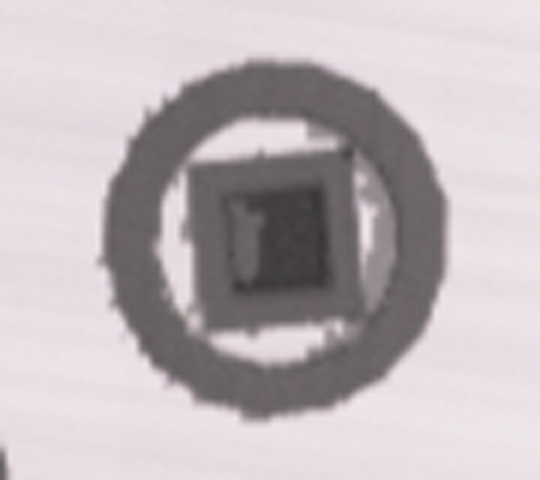

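```bash
python3 - <<'E'
from h import *
b=np.load("c.npz");p=dict(R=b["R"],t=b["t"],camera_matrix=b["K"])
f=lambda u,v,z=97:onz(p,(215+u/6-.4,70+v/6-.4),z)
for z,q in((97,[(224,192),(322,183),(330,285),(236,293)]),(97,[(188,166),(353,150),(365,318),(204,330)])):
  c=[f(u,v,z) for u,v in q];print(np.mean(c,0),[round(np.linalg.norm(c[i]-c[i-1]),1) for i in range(4)])
  dg=lambda d:np.degrees(np.arctan2(d[1],d[0]))
  print("angles x-sides",dg(c[1]-c[0]),dg(c[2]-c[3]),"y-sides",dg(c[0]-c[3])-90,dg(c[1]-c[2])-90)
print("ring",f(279,240,100),"ring2",f(275,240,100))
g=lambda u,v,z:onz(p,(u/1.5,v/1.5),z)
t=np.array([462.44,180.9,193.14]);R_=Ro.from_euler("xyz",[-3.1408,.0016,1.6559]).as_matrix()
print("handle end in tool",R_.T@(g(387,312,220)-t),R_.T@(g(387,312,204)-t))
d=g(282,293,100)-g(293,2,100);print("cover front edge yaw",np.degrees(np.arctan2(-d[1],-d[0]))-90)
E
```

```text
[458.36726699 256.97149044  97.        ] [np.float64(13.8), np.float64(13.7), np.float64(13.9), np.float64(13.4)]
angles x-sides 10.03091365923651 9.74446494071867 y-sides 11.765926480378184 10.345472954486354
[458.33923682 256.49571408  97.        ] [np.float64(22.4), np.float64(23.0), np.float64(22.8), np.float64(23.0)]
angles x-sides 10.284051016531395 9.1833387070148 y-sides 10.176771438404316 10.258218279340085
ring [458.47667139 256.92472556 100.        ] ring2 [457.92289479 256.87613553 100.        ]
handle end in tool [ 34.38290421  -0.16204367 -26.91492709] [ 28.25911511  -0.10647346 -10.90514755]
cover front edge yaw -1.170559626695578
```

```bash
python3 - <<'E'
from h import *
im=cv2.imread("c_full.png")
print(im[196:232,254:263].mean((1,2)).astype(int)); print(im[220,236:280].mean(1).astype(int)); print(im[250,236:280].mean(1).astype(int))
b=np.load("c.npz");p=dict(R=b["R"],t=b["t"],camera_matrix=b["K"])
t=np.array([462.44,180.9,193.14]);R_=Ro.from_euler("xyz",[-3.1408,.0016,1.6559]).as_matrix()
for z in(-11,-27):
  for x in(28,30,32): print(z,x,proj(p,t+R_@[x,0,z]).round(1))
print("tip",[proj(p,t+R_@[x,0,56.6]).round(1) for x in(-1,0,1,2)])
E
```

```text
[217 217 218 222 226 226 220 210 208 190 141 107 103 104 106 106 107 112
 119 128 134 137 139 140 142 143 142 142 142 142 142 141 142 143 141 142]
[ 51  47  46  44  41  47  43  73 105 123 131 133 136 138 142 138 139 140
 140 142 141 142 141 143 144 143 142 143 142 142 140 135 128 119 107 115
 130 113  91  66  47  45  41  42]
[ 33  30  33  34  29  31  32  42  71 115 129 133 134 142 142 140 140 140
 141 138 143 141 142 140 141 141 145 142 141 141 136 130 123 112  87  44
  27  29  37  32  31  27  32  35]
-11 28 [258.2 208.5]
-11 30 [258.2 205.1]
-11 32 [258.2 201.6]
-27 28 [258.3 220.1]
-27 30 [258.3 216.3]
-27 32 [258.3 212.6]
tip [array([257.8, 212. ]), array([257.8, 210.9]), array([257.8, 209.7]), array([257.8, 208.5])]
```

drive_tool:
  steps:
    - {"rx": 0, "ry": 0, "rz": -0.093, "x": 0.04, "y": 0.0025, "z": 0, "grip": 0.0}
    - {"rx": 0, "ry": 0, "rz": -0.093, "x": 0.07, "y": 0.0025, "z": 0, "grip": 0.0}
    - {"rx": 0, "ry": 0, "rz": -0.093, "x": 0.0758, "y": 0.0025, "z": 0.014, "grip": 0.0}
    - {"rx": 0, "ry": 0, "rz": -0.093, "x": 0.0758, "y": 0.0025, "z": 0.028, "grip": 0.0}
    - {"rx": 0, "ry": 0, "rz": -0.093, "x": 0.0758, "y": 0.0025, "z": 0.028, "grip": 0.0}
    - {"rx": 0, "ry": 0, "rz": -0.093, "x": 0.0758, "y": 0.0025, "z": 0.028, "grip": 0.0}
    - {"rx": 0, "ry": 0, "rz": -0.093, "x": 0.0758, "y": 0.0025, "z": 0.028, "grip": 0.0}

```text
t: 8.33
position: [458.8, 257.7, 166.0]
tool_rot: [3.141, 0.0, 1.749]
contact_force: [-0.0, 1.2, -0.3]
width: 13.7
finger_force: 40.0
```

```bash
python3 - <<'E'
from h import *
p=read_camera("side");s=arm.get_state();print(s["t"],s["position"],s["tool_rot"],s["contact_force"])
u=proj(p,[458,257,100]).round().astype(int);print(u)
save(p,"e.png",(u[0]-50,u[1]-45,u[0]+50,u[1]+30),7)
for z in(97,108): print(proj(p,[458.4,257,z]))
for l in("panel_key",):print([(a["p"],a["centre"]) for a in mark_of(p,l)[:4]])
E
```

```text
8.3833 [458.90803236 257.93818362 166.29593762] [ 3.14031118e+00 -7.33357180e-06  1.74904918e+00] [ 0.67792118  0.81406049 -0.90090695]
[277 281]
[276.82598466 281.69511264]
[277.04182071 279.14215097]
[(0.57, [233.2, 226.8]), (0.5, [274.8, 281.2])]
```

View pics/e.png

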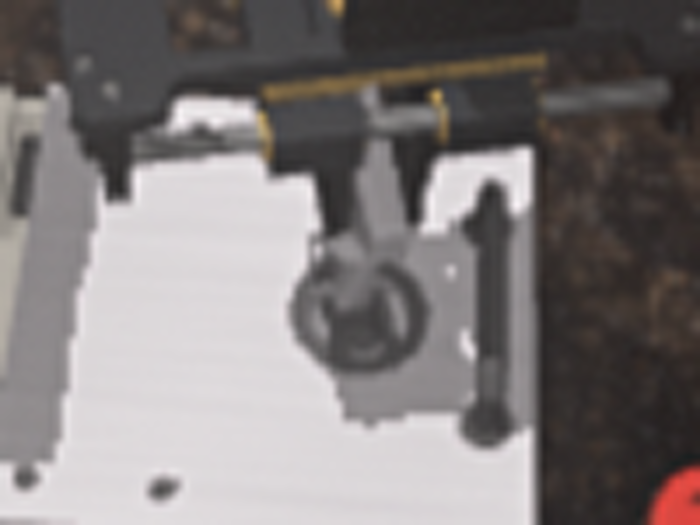

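drive_tool:
  steps:
    - {"rx": 0, "ry": 0, "rz": 0, "x": -0.001, "y": -0.0005, "z": 0.005, "grip": 0.0}
    - {"rx": 0, "ry": 0, "rz": 0, "x": -0.001, "y": -0.0005, "z": 0.01, "grip": 0.0}
    - {"rx": 0, "ry": 0, "rz": 0, "x": -0.001, "y": -0.0005, "z": 0.015, "grip": 0.0}
    - {"rx": 0, "ry": 0, "rz": 0, "x": -0.001, "y": -0.0005, "z": 0.019, "grip": 0.0}
    - {"rx": 0, "ry": 0, "rz": 0, "x": -0.001, "y": -0.0005, "z": 0.019, "grip": 0.0}
    - {"rx": 0, "ry": 0, "rz": 0, "x": -0.001, "y": -0.0005, "z": 0.019, "grip": 0.0}

```text
t: 8.93
position: [457.2, 257.4, 146.0]
tool_rot: [-3.14, 0.0, 1.751]
contact_force: [-0.5, -0.2, 0.1]
width: 13.7
finger_force: 40.0
```

drive_tool:
  steps:
    - {"rx": 0, "ry": 0, "rz": 0, "x": 0, "y": 0, "z": 0.005, "grip": 0.0}
    - {"rx": 0, "ry": 0, "rz": 0, "x": 0, "y": 0, "z": 0.0095, "grip": 0.0}
    - {"rx": 0, "ry": 0, "rz": 0, "x": 0, "y": 0, "z": 0.0115, "grip": 0.0}
    - {"rx": 0, "ry": 0, "rz": 0, "x": 0, "y": 0, "z": 0.0115, "grip": 0.0}
    - {"rx": 0, "ry": 0, "rz": 0, "x": 0, "y": 0, "z": 0.0115, "grip": 0.0}

```text
t: 9.35
position: [457.6, 257.3, 134.9]
tool_rot: [-3.141, 0.0, 1.751]
contact_force: [-1.5, -0.6, 3.4]
width: 13.8
finger_force: 40.0
```

drive_tool:
  steps:
    - {"rx": 0, "ry": 0, "rz": -0.12, "x": 0, "y": 0, "z": 0, "grip": 0.0}
    - {"rx": 0, "ry": 0, "rz": -0.24, "x": 0, "y": 0, "z": 0, "grip": 0.0}
    - {"rx": 0, "ry": 0, "rz": -0.36, "x": 0, "y": 0, "z": 0, "grip": 0.0}
    - {"rx": 0, "ry": 0, "rz": -0.48, "x": 0, "y": 0, "z": 0, "grip": 0.0}
    - {"rx": 0, "ry": 0, "rz": -0.6, "x": 0, "y": 0, "z": 0, "grip": 0.0}
    - {"rx": 0, "ry": 0, "rz": -0.72, "x": 0, "y": 0, "z": 0, "grip": 0.0}

```text
t: 9.85
position: [457.3, 256.1, 134.9]
tool_rot: [-3.138, 0.001, 2.476]
contact_force: [-3.9, -3.3, 5.0]
width: 13.6
finger_force: 40.0
```

```bash
python3 - <<'E'
from h import *
s=arm.get_state();print(s["t"],s["position"],s["tool_rot"],s["contact_force"],s["moment"])
E
```

```text
9.85 [457.31702239 256.06067882 134.89748225] [-3.13827823e+00  8.54650740e-04  2.47579382e+00] [-3.89634518 -3.34807062  5.03604743] [-0.89495707  0.59807546 -0.09765711]
```

drive_tool:
  steps:
    - {"rx": 0, "ry": 0, "rz": -0.12, "x": 0, "y": 0, "z": 0, "grip": 0.0}
    - {"rx": 0, "ry": 0, "rz": -0.24, "x": 0, "y": 0, "z": 0, "grip": 0.0}
    - {"rx": 0, "ry": 0, "rz": -0.36, "x": 0, "y": 0, "z": 0, "grip": 0.0}
    - {"rx": 0, "ry": 0, "rz": -0.48, "x": 0, "y": 0, "z": 0, "grip": 0.0}
    - {"rx": 0, "ry": 0, "rz": -0.6, "x": 0, "y": 0, "z": 0, "grip": 0.0}
    - {"rx": 0, "ry": 0, "rz": -0.7, "x": 0, "y": 0, "z": 0, "grip": 0.0}
    - {"rx": 0, "ry": 0, "rz": -0.72, "x": 0, "y": 0, "z": 0, "grip": 0.0}

```text
t: 10.43
position: [458.2, 255.5, 134.9]
tool_rot: [-3.138, -0.001, -3.09]
contact_force: [-1.0, -4.4, 6.8]
width: 13.7
finger_force: 40.0
```

```bash
python3 - <<'E'
from h import *
s=arm.get_state();print(s["t"],s["position"],s["tool_rot"],s["contact_force"],s["moment"])
E
```

```text
10.4333 [458.22483905 255.52183288 134.88648538] [-3.13812342e+00 -7.55682334e-04 -3.09028193e+00] [-1.00020867 -4.3546247   6.75587699] [-1.20210511  0.29155873 -0.04487379]
```

drive_tool:
  steps:
    - {"rx": 0, "ry": 0, "rz": -0.06, "x": 0, "y": 0, "z": 0, "grip": 0.0}
    - {"rx": 0, "ry": 0, "rz": -0.1, "x": 0, "y": 0, "z": 0, "grip": 0.0}
    - {"rx": 0, "ry": 0, "rz": -0.1, "x": 0, "y": 0, "z": 0, "grip": 0.0}

```text
t: 10.68
position: [458.4, 255.5, 134.9]
tool_rot: [-3.138, -0.001, -2.993]
contact_force: [-1.7, -5.0, 6.0]
width: 14.0
finger_force: 40.0
```

```bash
python3 - <<'E'
from h import *
s=arm.get_state();print(s["t"],s["position"],s["tool_rot"],s["contact_force"],s["moment"])
E
```

```text
10.6833 [458.36498468 255.47612844 134.87078505] [-3.13807586e+00 -8.54819990e-04 -2.99314446e+00] [-1.70859111 -4.97181003  5.97706256] [-1.13067751  0.23770426 -0.12572862]
```

drive_tool:
  steps:
    - {"rx": 0, "ry": 0, "rz": -0.06, "x": 0, "y": 0, "z": 0, "grip": 0.0}
    - {"rx": 0, "ry": 0, "rz": -0.08, "x": 0, "y": 0, "z": 0, "grip": 0.0}
    - {"rx": 0, "ry": 0, "rz": -0.08, "x": 0, "y": 0, "z": 0, "grip": 0.0}

```text
t: 10.93
position: [458.5, 255.7, 134.8]
tool_rot: [-3.139, -0.001, -2.914]
contact_force: [-0.3, -4.0, 6.0]
width: 13.6
finger_force: 40.0
```

```bash
python3 - <<'E'
from h import *
s=arm.get_state();print(s["t"],s["position"],s["tool_rot"],s["contact_force"],s["moment"],s["width"])
E
```

```text
10.9333 [458.46712143 255.68573852 134.84642483] [-3.13866680e+00 -7.90177803e-04 -2.91425920e+00] [-0.26618081 -3.95595889  5.9687643 ] [-0.96175242  0.20118443 -0.24258964] 13.619307862550311
```

drive_tool:
  steps:
    - {"rx": 0, "ry": 0, "rz": 0.12, "x": 0, "y": 0, "z": 0, "grip": 0.0}
    - {"rx": 0, "ry": 0, "rz": 0.24, "x": 0, "y": 0, "z": 0, "grip": 0.0}
    - {"rx": 0, "ry": 0, "rz": 0.34, "x": 0, "y": 0, "z": 0, "grip": 0.0}
    - {"rx": 0, "ry": 0, "rz": 0.34, "x": 0, "y": 0, "z": 0, "grip": 0.0}

```text
t: 11.27
position: [458.0, 256.3, 134.9]
tool_rot: [-3.139, 0.001, 3.028]
contact_force: [-1.4, -3.6, 2.4]
width: 13.6
finger_force: 40.0
```

```bash
python3 - <<'E'
from h import *
s=arm.get_state();print(s["t"],s["position"],s["tool_rot"],s["contact_force"],s["moment"],s["width"])
E
```

```text
11.2667 [457.98406319 256.25870131 134.89863997] [-3.13906611e+00  7.02714711e-04  3.02839189e+00] [-1.40857493 -3.56382808  2.37985256] [-0.78266546  0.21187016  0.05984168] 13.551008184411055
```

drive_tool:
  steps:
    - {"rx": 0, "ry": 0, "rz": 0, "x": 0, "y": 0, "z": -0.012, "grip": 0.0}
    - {"rx": 0, "ry": 0, "rz": 0, "x": 0, "y": 0, "z": -0.035, "grip": 0.0}
    - {"rx": 0, "ry": 0, "rz": 0.12, "x": 0, "y": 0, "z": -0.06, "grip": 0.0}
    - {"rx": 0, "ry": 0, "rz": 0.24, "x": -0.0124, "y": -0.02, "z": -0.06, "grip": 0.0}
    - {"rx": 0, "ry": 0, "rz": 0.36, "x": -0.0124, "y": -0.04, "z": -0.06, "grip": 0.0}
    - {"rx": 0, "ry": 0, "rz": 0.48, "x": -0.0124, "y": -0.06, "z": -0.06, "grip": 0.0}
    - {"rx": 0, "ry": 0, "rz": 0.6, "x": -0.0124, "y": -0.0732, "z": -0.06, "grip": 0.0}
    - {"rx": 0, "ry": 0, "rz": 0.72, "x": -0.0124, "y": -0.0732, "z": -0.06, "grip": 0.0}
    - {"rx": 0, "ry": 0, "rz": 0.84, "x": -0.0124, "y": -0.0732, "z": -0.06, "grip": 0.0}
    - {"rx": 0, "ry": 0, "rz": 0.96, "x": -0.0124, "y": -0.0732, "z": -0.06, "grip": 0.0}
    - {"rx": 0, "ry": 0, "rz": 1.08, "x": -0.0124, "y": -0.0732, "z": -0.06, "grip": 0.0}
    - {"rx": 0, "ry": 0, "rz": 1.2, "x": -0.0124, "y": -0.0732, "z": -0.06, "grip": 0.0}

```text
t: 12.27
position: [462.6, 184.1, 195.6]
tool_rot: [3.139, -0.001, 1.828]
contact_force: [0.7, 0.1, -0.5]
width: 13.4
finger_force: 40.0
```

drive_tool:
  steps:
    - {"rx": 0, "ry": 0, "rz": 0.1, "x": 0, "y": 0, "z": 0, "grip": 0.0}
    - {"rx": 0, "ry": 0, "rz": 0.17, "x": 0, "y": 0, "z": 0, "grip": 0.0}
    - {"rx": 0, "ry": 0, "rz": 0.17, "x": 0, "y": 0, "z": 0, "grip": 0.0}

```text
t: 12.52
position: [462.6, 184.2, 195.6]
tool_rot: [3.14, -0.001, 1.663]
contact_force: [0.4, -0.3, -0.4]
width: 13.7
finger_force: 40.0
```

```bash
python3 - <<'E'
from h import *
p=read_camera("wrist");s=arm.get_state();print(s["t"],s["position"],s["tool_rot"],s["contact_force"])
save(p,"f.png",None,1.5);cv2.imwrite("f_full.png",p["pixels"][:,:,::-1])
np.savez("f.npz",R=p["R"],t=p["t"],K=p["camera_matrix"])
im=p["pixels"].mean(2)
print(im[196:232,254:263].mean(1).astype(int))
for l,z in(("panel_key",s["position"][2]-56.6),("socket",97),("cover_pull",126),("cover_hinge",94)):
  for a in mark_of(p,l)[:3]: print(l,round(a["p"],2),np.round(a["centre"],1),onz(p,a["centre"],z).round(1))
E
```

```text
12.5667 [462.44423597 184.04267061 195.5165545 ] [ 3.14007453e+00 -8.96603805e-04  1.66491255e+00] [-0.62428477 -0.18092381 -0.79842541]
[224 225 225 225 225 226 227 227 224 206 150 108 103 104 106 106 107 111
 119 127 133 137 139 140 141 142 142 142 142 141 141 141 142 142 142 141]
panel_key 0.89 [259.5 208. ] [464.1 185.6 138.9]
socket 0.55 [257.5 113.3] [456.1 255.8  97. ]
cover_pull 0.97 [202.8 102.6] [414.2 261.2 126. ]
cover_hinge 0.75 [392. 133.] [576.  249.8  94. ]
```

View pics/f.png

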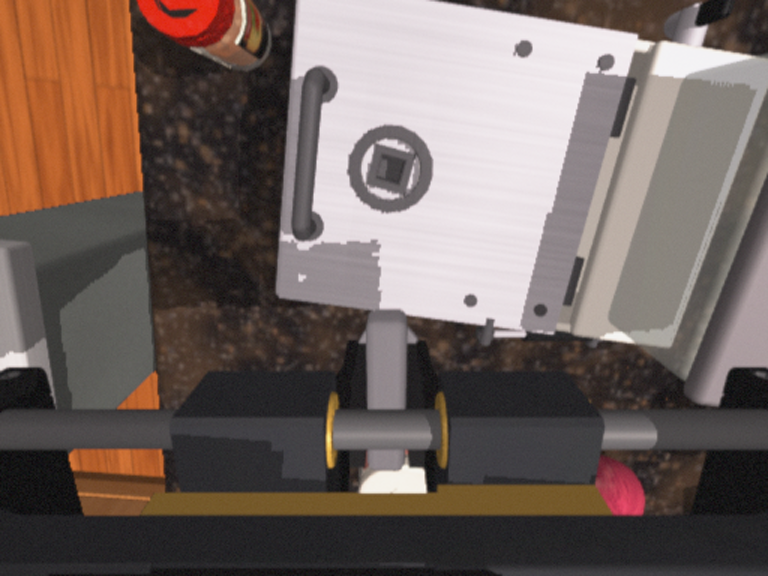

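The lock's square has turned visibly, and the key is intact and centred in the grip, its handle end at (387,312). I'll measure the square's angle with the same method on the before and after pictures.

```bash
python3 - <<'E'
from h import *
from scipy.optimize import minimize
for n,c in(("c",(260,109.5)),("f",(259.5,112))):
  im=cv2.imread(n+"_full.png",0).astype(np.float32);b=np.load(n+".npz");p=dict(R=b["R"],t=b["t"],camera_matrix=b["K"])
  o=onz(p,c,97);g=np.arange(-14,14.01,.25)
  px=np.array([[proj(p,o+[x,y,0]) for x in g] for y in g]).astype(np.float32)
  w=cv2.remap(im,px[...,0],px[...,1],cv2.INTER_LINEAR)
  X,Y=np.meshgrid(g,g);gx=cv2.Sobel(w,cv2.CV_32F,1,0);gy=cv2.Sobel(w,cv2.CV_32F,0,1)
  best=None
  ring=(np.hypot(X,Y)<13.5)
  # fit the 23 mm square frame's outline and hole: darkness contrast
  def cost(v):
    x=(X-v[0])*np.cos(v[2])+(Y-v[1])*np.sin(v[2]);y=-(X-v[0])*np.sin(v[2])+(Y-v[1])*np.cos(v[2])
    m=np.maximum(abs(x),abs(y));f=1/(1+np.exp((m-11.3)/.3))
    t=1/(1+np.exp((m-6.6)/.3))
    model=205-105*f-35*t
    return float((((w-model)**2)*ring).mean())
  r=min((minimize(cost,[0,0,a],method="Nelder-Mead") for a in np.radians([-40,-25,-10,0,10,25,40])),key=lambda r:r.fun)
  print(n,o[:2]+r.x[:2],np.degrees(r.x[2]),r.fun)
  q=[onz(p,np.array(u)/1.5,100) for u in (((526,40),(473,298)) if n=="c" else ((523,47),(470,300)))];d=q[0]-q[1];print("screws line yaw",np.degrees(np.arctan2(d[1],d[0]))-90)
E
```

```text
c [458.02080504 256.52742984] -79.33901005649702 142.8175397354141
screws line yaw -2.6053159465562032
f [458.00456418 256.53651022] -10.595073888577142 142.5327197093922
screws line yaw -2.6994081425666536
```

drive_tool:
  steps:
    - {"rx": 0, "ry": 0, "rz": 0.144, "x": -0.495, "y": -0.0065, "z": 0, "grip": 0.0}
    - {"rx": 0, "ry": 0, "rz": 0.144, "x": -0.495, "y": -0.0065, "z": 0, "grip": 0.0}
    - {"rx": 0, "ry": 0, "rz": 0.144, "x": -0.495, "y": -0.0065, "z": 0, "grip": 0.0}
    - {"rx": 0, "ry": 0, "rz": 0.144, "x": -0.495, "y": -0.0065, "z": 0, "grip": 0.0}
    - {"rx": 0, "ry": 0, "rz": 0.144, "x": -0.495, "y": -0.0065, "z": 0, "grip": 0.0}
    - {"rx": 0, "ry": 0, "rz": 0.144, "x": -0.495, "y": -0.0065, "z": 0, "grip": 0.0}
    - {"rx": 0, "ry": 0, "rz": 0.144, "x": -0.495, "y": -0.0065, "z": 0, "grip": 0.0}
    - {"rx": 0, "ry": 0, "rz": 0.144, "x": -0.495, "y": -0.0065, "z": 0, "grip": 0.0}
    - {"rx": 0, "ry": 0, "rz": 0.144, "x": -0.495, "y": -0.0065, "z": 0, "grip": 0.0}
    - {"rx": 0, "ry": 0, "rz": 0.144, "x": -0.495, "y": -0.0065, "z": 0, "grip": 0.0}
    - {"rx": 0, "ry": 0, "rz": 0.144, "x": -0.495, "y": -0.0065, "z": 0, "grip": 0.0}
    - {"rx": 0, "ry": 0, "rz": 0.144, "x": -0.495, "y": -0.0065, "z": 0, "grip": 0.0}

```text
t: 13.77
position: [499.7, -313.6, 195.0]
tool_rot: [3.141, 0.001, 1.516]
contact_force: [1.0, -0.8, -0.6]
width: 13.4
finger_force: 40.0
```

drive_tool:
  steps:
    - {"rx": 0, "ry": 0, "rz": 0, "x": 0, "y": 0, "z": 0.02, "grip": 0.0}
    - {"rx": 0, "ry": 0, "rz": 0, "x": 0, "y": 0, "z": 0.035, "grip": 0.0}
    - {"rx": 0, "ry": 0, "rz": 0, "x": 0, "y": 0, "z": 0.035, "grip": 0.0}

```text
t: 14.02
position: [497.8, -310.3, 156.7]
tool_rot: [-3.136, -0.003, 1.516]
contact_force: [-0.7, 1.7, 0.0]
width: 13.5
finger_force: 40.0
```

```bash
python3 - <<'E'
from h import *
p=read_camera("wrist");s=arm.get_state();print(s["t"],s["position"],s["tool_rot"],s["contact_force"])
save(p,"g.png",None,1.5);cv2.imwrite("g_full.png",p["pixels"][:,:,::-1])
np.savez("g.npz",R=p["R"],t=p["t"],K=p["camera_matrix"])
for l,z in(("panel_key",s["position"][2]-56.6),("small_key",37),("tri_key",37),("slot_0",77)):
  for a in mark_of(p,l)[:3]: print(l,round(a["p"],2),np.round(a["centre"],1),onz(p,a["centre"],z).round(1))
E
```

```text
14.0667 [ 498.94211456 -309.87650768  158.41282912] [-3.13848620e+00 -2.29899545e-03  1.51749748e+00] [ 0.75754686  0.39358662 -1.70990864]
panel_key 0.79 [152.6 158.1] [ 421.5 -264.2  101.8]
panel_key 0.77 [258.2 206.7] [ 498.1 -307.   101.8]
small_key 0.9 [263.1 114.7] [ 506.1 -240.7   37. ]
tri_key 0.6 [261.2  34.3] [ 507.7 -174.    37. ]
tri_key 0.32 [258.2 206.6] [ 496.7 -331.1   37. ]
slot_0 0.85 [265.8 198.3] [ 504.6 -308.9   77. ]
slot_0 0.62 [263.4 113.5] [ 505.9 -237.7   77. ]
```

View pics/g.png

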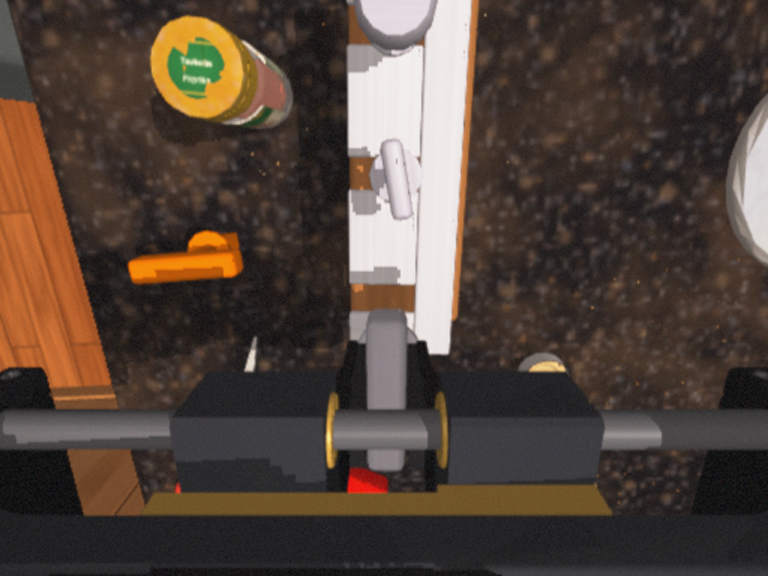

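The view shows the empty slot as a wooden-coloured strip at rows 285–312, columns 348–415 (1.5x), with the held key just behind it. I'll check the slot's line.

```bash
python3 - <<'E'
from h import *
b=np.load("g.npz");p=dict(R=b["R"],t=b["t"],camera_matrix=b["K"])
for q in((349,285),(414,285),(350,312),(414,310)): print(q,onz(p,np.array(q)/1.5,77).round(1))
s=arm.get_state();print(s["position"],s["tool_rot"],s["contact_force"])
E
```

```text
(349, 285) [ 476.5 -299.8   77. ]
(414, 285) [ 513.7 -301.8   77. ]
(350, 312) [ 475.7 -316.4   77. ]
(414, 310) [ 513.1 -317.1   77. ]
[ 501.02208462 -309.9648407   161.34391755] [3.13949463e+00 9.21938244e-04 1.51822337e+00] [-0.03922492  0.4972305  -0.63410738]
```

drive_tool:
  steps:
    - {"rx": 0, "ry": 0, "rz": 0, "x": 0.001, "y": 0.002, "z": 0.012, "grip": 0.0}
    - {"rx": 0, "ry": 0, "rz": 0, "x": 0.001, "y": 0.002, "z": 0.024, "grip": 0.0}
    - {"rx": 0, "ry": 0, "rz": 0, "x": 0.001, "y": 0.002, "z": 0.036, "grip": 0.0}
    - {"rx": 0, "ry": 0, "rz": 0, "x": 0.001, "y": 0.002, "z": 0.05, "grip": 0.0}
    - {"rx": 0, "ry": 0, "rz": 0, "x": 0.001, "y": 0.002, "z": 0.06, "grip": 0.0}
    - {"rx": 0, "ry": 0, "rz": 0, "x": 0.001, "y": 0.002, "z": 0.066, "grip": 0.0}
    - {"rx": 0, "ry": 0, "rz": 0, "x": 0.001, "y": 0.002, "z": 0.067, "grip": 0.0}
    - {"rx": 0, "ry": 0, "rz": 0, "x": 0.001, "y": 0.002, "z": 0.067, "grip": 0.0}

```text
t: 14.93
position: [501.7, -308.9, 93.0]
tool_rot: [-3.14, -0.0, 1.517]
contact_force: [-2.1, 1.8, 3.2]
width: 13.5
finger_force: 40.0
```

drive_tool:
  steps:
    - {"rx": 0, "ry": 0, "rz": 0, "x": 0, "y": 0, "z": -0.0005, "grip": 0.25}
    - {"rx": 0, "ry": 0, "rz": 0, "x": 0, "y": 0, "z": -0.0005, "grip": 0.5}
    - {"rx": 0, "ry": 0, "rz": 0, "x": 0, "y": 0, "z": -0.0005, "grip": 0.5}
    - {"rx": 0, "ry": 0, "rz": 0, "x": 0, "y": 0, "z": -0.0005, "grip": 0.5}
    - {"rx": 0, "ry": 0, "rz": 0, "x": 0, "y": 0, "z": -0.03, "grip": 0.5}
    - {"rx": 0, "ry": 0, "rz": 0, "x": 0, "y": 0, "z": -0.07, "grip": 0.5}
    - {"rx": 0, "ry": 0, "rz": 0, "x": 0, "y": 0, "z": -0.11, "grip": 0.5}
    - {"rx": 0, "ry": 0, "rz": 0, "x": 0, "y": 0, "z": -0.11, "grip": 0.5}

```text
t: 15.6
position: [506.9, -311.0, 211.3]
tool_rot: [3.128, 0.007, 1.517]
contact_force: [1.7, -0.2, 0.4]
width: 43.0
finger_force: 0.0
```

```bash
python3 - <<'E'
from h import *
p=read_camera("wrist");s=arm.get_state();print(s["t"],s["position"],s["tool_rot"],s["contact_force"],s["width"])
q=read_camera("scene")
a=cv2.resize(p["pixels"],None,fx=1,fy=1)[:250,200:320];b=q["pixels"][180:280,240:380]
a=cv2.resize(a,None,fx=2,fy=2);b=cv2.resize(b,None,fx=3,fy=3)
o=np.zeros((500,680,3),np.uint8);o[:a.shape[0],:240]=a;o[:300,250:670]=b
cv2.imwrite("pics/h.png",o[:,:,::-1])
for l in("panel_key","small_key","tri_key"):
  for m in mark_of(p,l)[:2]: print(l,round(m["p"],2),np.round(m["centre"],1),onz(p,m["centre"],37).round(1))
E
```

```text
15.65 [ 505.08159464 -310.45384177  207.85793017] [3.13270067 0.00467008 1.51663272] [ 0.78402697 -1.09034258 -1.30983844] 42.77315793503515
panel_key 0.84 [155.8 150.8] [ 394.8 -279.4   37. ]
panel_key 0.74 [249.4 170.2] [ 499.9 -308.2   37. ]
small_key 0.81 [253.6 111.8] [ 508.6 -242.6   37. ]
tri_key 0.88 [250.6  42.5] [ 509.5 -173.8   37. ]
```

View pics/h.png

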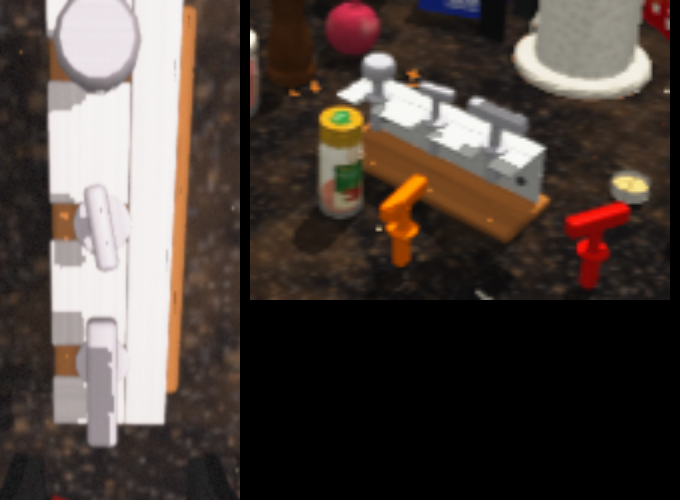

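The key hangs upright in its slot and the other two are untouched. Next is the pull bar.

drive_tool:
  steps:
    - {"rx": 0, "ry": 0, "rz": 0, "x": 0.563, "y": -0.1206, "z": 0, "grip": 0.6}
    - {"rx": 0, "ry": 0, "rz": 0, "x": 0.563, "y": -0.1206, "z": 0, "grip": 0.6}
    - {"rx": 0, "ry": 0, "rz": 0, "x": 0.563, "y": -0.1206, "z": 0, "grip": 0.6}
    - {"rx": 0, "ry": 0, "rz": 0, "x": 0.563, "y": -0.1206, "z": 0, "grip": 0.6}
    - {"rx": 0, "ry": 0, "rz": 0, "x": 0.563, "y": -0.1206, "z": 0, "grip": 0.6}
    - {"rx": 0, "ry": 0, "rz": 0, "x": 0.563, "y": -0.1206, "z": 0, "grip": 0.6}
    - {"rx": 0, "ry": 0, "rz": 0, "x": 0.563, "y": -0.1206, "z": 0, "grip": 0.6}
    - {"rx": 0, "ry": 0, "rz": 0, "x": 0.563, "y": -0.1206, "z": 0, "grip": 0.6}
    - {"rx": 0, "ry": 0, "rz": 0, "x": 0.563, "y": -0.1206, "z": 0, "grip": 0.6}
    - {"rx": 0, "ry": 0, "rz": 0, "x": 0.563, "y": -0.1206, "z": 0, "grip": 0.6}
    - {"rx": 0, "ry": 0, "rz": 0, "x": 0.563, "y": -0.1206, "z": 0, "grip": 0.6}
    - {"rx": 0, "ry": 0, "rz": 0, "x": 0.563, "y": -0.1206, "z": 0, "grip": 0.6}

```text
t: 16.85
position: [422.5, 185.7, 201.9]
tool_rot: [-3.14, 0.001, 1.516]
contact_force: [0.3, -1.1, -0.1]
width: 52.3
finger_force: 0.0
```

drive_tool:
  steps:
    - {"rx": 0, "ry": 0, "rz": 0, "x": 0.038, "y": -0.006, "z": 0, "grip": 0.6}
    - {"rx": 0, "ry": 0, "rz": 0, "x": 0.0725, "y": -0.011, "z": 0.01, "grip": 0.6}
    - {"rx": 0, "ry": 0, "rz": 0, "x": 0.0725, "y": -0.011, "z": 0.04, "grip": 0.6}
    - {"rx": 0, "ry": 0, "rz": 0, "x": 0.0725, "y": -0.011, "z": 0.05, "grip": 0.6}
    - {"rx": 0, "ry": 0, "rz": 0, "x": 0.0725, "y": -0.011, "z": 0.05, "grip": 0.6}
    - {"rx": 0, "ry": 0, "rz": 0, "x": 0.0725, "y": -0.011, "z": 0.05, "grip": 0.6}

```text
t: 17.35
position: [416.5, 256.0, 152.0]
tool_rot: [-3.139, 0.002, 1.516]
contact_force: [-0.3, -0.3, 0.5]
width: 52.0
finger_force: 0.0
```

drive_tool:
  steps:
    - {"rx": 0, "ry": 0, "rz": 0, "x": 0.002, "y": -0.001, "z": 0.02, "grip": 0.6}
    - {"rx": 0, "ry": 0, "rz": 0, "x": 0.002, "y": -0.001, "z": 0.038, "grip": 0.6}
    - {"rx": 0, "ry": 0, "rz": 0, "x": 0.002, "y": -0.001, "z": 0.038, "grip": 0.4}
    - {"rx": 0, "ry": 0, "rz": 0, "x": 0.002, "y": -0.001, "z": 0.038, "grip": 0}
    - {"rx": 0, "ry": 0, "rz": 0, "x": 0.002, "y": -0.001, "z": 0.038, "grip": 0}
    - {"rx": 0, "ry": 0, "rz": 0, "x": 0.002, "y": -0.001, "z": 0.038, "grip": 0}
    - {"rx": 0, "ry": 0, "rz": 0, "x": 0.002, "y": -0.001, "z": 0.038, "grip": 0}
    - {"rx": 0, "ry": 0, "rz": 0, "x": 0.002, "y": -0.001, "z": 0.038, "grip": 0}
    - {"rx": 0, "ry": 0, "rz": 0, "x": 0.002, "y": -0.001, "z": 0.038, "grip": 0}
  newtons: 25

```text
t: 18.1
position: [416.2, 259.6, 115.5]
tool_rot: [3.141, -0.0, 1.517]
contact_force: [-0.2, 0.1, 0.2]
width: 13.6
finger_force: 0.0
```

```bash
python3 - <<'E'
from h import *
s=arm.get_state();print(s["t"],s["position"],s["tool_rot"],s["contact_force"],s["width"],s["finger_force"])
# rows: arc of the bar, in tool axes
yaw=-.046;T=s["tool_rot"];Rt=R()
def bar(th): 
  v=np.array([-163*np.cos(th)+32*np.sin(th),0,163*np.sin(th)+32*np.cos(th)]);return Ro.from_euler("z",yaw).apply(v)
for th in (.15,.3,.45,.6,.75,.9,1.05,1.2,1.3): print(th,(Rt.T@(bar(th)-bar(0))).round())
E
```

```text
18.1 [416.23314503 259.61806293 115.54568225] [ 3.14061785e+00 -3.07925183e-04  1.51668485e+00] [-0.16835805  0.1250097   0.16800919] 13.556083936622048 0.0
0.15 [  0.   7. -24.]
0.3 [  0.  17. -47.]
0.45 [  0.  30. -68.]
0.6 [  0.  47. -86.]
0.75 [   1.   66. -102.]
0.9 [   1.   87. -115.]
1.05 [   1.  110. -125.]
1.2 [   1.  134. -131.]
1.3 [   1.  150. -133.]
```

Still closing, so I'll finish the grip and start the lift in small steps.

drive_tool:
  steps:
    - {"rx": 0, "ry": 0, "rz": 0, "x": 0, "y": 0, "z": 0, "grip": 0}
    - {"rx": 0, "ry": 0, "rz": 0, "x": 0, "y": 0, "z": 0, "grip": 0}
    - {"rx": 0, "ry": 0, "rz": 0, "x": 0, "y": 0, "z": 0, "grip": 0}
    - {"rx": 0, "ry": 0, "rz": 0, "x": 0, "y": 0.003, "z": -0.012, "grip": 0}
    - {"rx": 0, "ry": 0, "rz": 0, "x": 0, "y": 0.007, "z": -0.024, "grip": 0}
    - {"rx": 0, "ry": 0, "rz": 0, "x": 0, "y": 0.007, "z": -0.024, "grip": 0}

```text
t: 18.6
position: [421.8, 259.2, 139.4]
tool_rot: [-3.139, 0.001, 1.517]
contact_force: [-3.1, 0.9, -3.2]
width: 9.1
finger_force: 25.0
```

drive_tool:
  steps:
    - {"rx": 0, "ry": 0, "rz": 0, "x": 0, "y": 0.005, "z": -0.012, "grip": 0}
    - {"rx": 0, "ry": 0, "rz": 0, "x": 0, "y": 0.01, "z": -0.023, "grip": 0}
    - {"rx": 0, "ry": 0, "rz": 0, "x": 0, "y": 0.016, "z": -0.034, "grip": 0}
    - {"rx": 0, "ry": 0, "rz": 0, "x": 0, "y": 0.023, "z": -0.044, "grip": 0}
    - {"rx": 0, "ry": 0, "rz": 0, "x": 0, "y": 0.031, "z": -0.053, "grip": 0}
    - {"rx": 0, "ry": 0, "rz": 0, "x": 0, "y": 0.04, "z": -0.062, "grip": 0}
    - {"rx": 0, "ry": 0, "rz": 0, "x": 0, "y": 0.04, "z": -0.062, "grip": 0}

```text
t: 19.18
position: [459.9, 257.3, 202.2]
tool_rot: [-3.135, 0.003, 1.517]
contact_force: [-12.9, -2.2, 10.0]
width: 9.0
finger_force: 25.0
```

drive_tool:
  steps:
    - {"rx": 0, "ry": 0, "rz": 0, "x": 0, "y": 0.0065, "z": -0.01, "grip": 0}
    - {"rx": 0, "ry": 0, "rz": 0, "x": 0, "y": 0.0165, "z": -0.018, "grip": 0}
    - {"rx": 0, "ry": 0, "rz": 0, "x": 0, "y": 0.027, "z": -0.025, "grip": 0}
    - {"rx": 0, "ry": 0, "rz": 0, "x": 0, "y": 0.038, "z": -0.031, "grip": 0}
    - {"rx": 0, "ry": 0, "rz": 0, "x": 0, "y": 0.038, "z": -0.031, "grip": 0}

```text
t: 19.6
position: [502.8, 255.1, 234.5]
tool_rot: [3.139, -0.001, 1.515]
contact_force: [-4.5, -2.0, 9.8]
width: 9.0
finger_force: 25.0
```

drive_tool:
  steps:
    - {"rx": 0, "ry": 0, "rz": 0, "x": 0, "y": 0.011, "z": -0.007, "grip": 0}
    - {"rx": 0, "ry": 0, "rz": 0, "x": 0, "y": 0.023, "z": -0.012, "grip": 0}
    - {"rx": 0, "ry": 0, "rz": 0, "x": 0, "y": 0.035, "z": -0.016, "grip": 0}
    - {"rx": 0, "ry": 0, "rz": 0, "x": 0, "y": 0.048, "z": -0.019, "grip": 0}
    - {"rx": 0, "ry": 0, "rz": 0, "x": 0, "y": 0.056, "z": -0.02, "grip": 0}
    - {"rx": 0, "ry": 0, "rz": 0, "x": 0, "y": 0.056, "z": -0.02, "grip": 0}

```text
t: 20.1
position: [560.0, 251.9, 252.7]
tool_rot: [3.138, -0.003, 1.515]
contact_force: [2.9, 1.6, 2.7]
width: 9.2
finger_force: 25.0
```

drive_tool:
  steps:
    - {"rx": 0, "ry": 0, "rz": 0, "x": 0, "y": 0, "z": 0, "grip": 0.22}
    - {"rx": 0, "ry": 0, "rz": 0, "x": 0, "y": 0, "z": 0, "grip": 0.22}
    - {"rx": 0, "ry": 0, "rz": 0, "x": 0, "y": 0, "z": -0.04, "grip": 0.22}
    - {"rx": 0, "ry": 0, "rz": 0, "x": 0, "y": 0, "z": -0.08, "grip": 0.22}
    - {"rx": 0, "ry": 0, "rz": 0, "x": 0, "y": 0, "z": -0.11, "grip": 0.22}
    - {"rx": 0, "ry": 0, "rz": 0, "x": 0, "y": 0, "z": -0.11, "grip": 0.22}
    - {"rx": 0, "ry": 0, "rz": 0, "x": 0, "y": 0, "z": -0.11, "grip": 0.22}
    - {"rx": 0, "ry": 0, "rz": 0, "x": 0, "y": 0, "z": -0.11, "grip": 0.22}

```text
t: 20.77
position: [555.5, 251.3, 360.9]
tool_rot: [-3.14, 0.002, 1.517]
contact_force: [-0.1, -0.5, -1.0]
width: 19.3
finger_force: 0.0
```

```bash
python3 - <<'E'
from h import *
p=read_camera("side");q=read_camera("scene");s=arm.get_state();print(s["t"],s["position"],s["contact_force"],s["width"])
a=cv2.resize(p["pixels"][80:370,120:390],None,fx=1.4,fy=1.4);b=cv2.resize(q["pixels"][110:270,110:390],None,fx=1.4,fy=1.4)
o=np.zeros((420,790,3),np.uint8);o[:a.shape[0],:a.shape[1]]=a;o[:b.shape[0],390:390+b.shape[1]]=b
cv2.imwrite("pics/i.png",o[:,:,::-1])
for l in("cover_pull","jar_unit","jam_jar","pepper_mill","lemon","onion","jar_front"):
  print(l,[(round(m["p"],2),np.round(m["centre"]).tolist()) for m in mark_of(p,l)[:2]],[(round(m["p"],2),np.round(m["centre"]).tolist()) for m in mark_of(q,l)[:1]])
E
```

```text
20.8667 [555.73746777 251.06459332 360.09790039] [ 0.58568812 -0.55309515 -0.19731455] 19.19847258674162
cover_pull [(0.75, [229.0, 278.0]), (0.56, [203.0, 234.0])] [(0.96, [207.0, 120.0])]
jar_unit [(0.77, [323.0, 332.0]), (0.3, [227.0, 278.0])] [(0.71, [141.0, 203.0])]
jam_jar [(0.96, [261.0, 228.0]), (0.74, [229.0, 280.0])] [(0.92, [232.0, 215.0])]
pepper_mill [] [(0.96, [257.0, 204.0])]
lemon [(0.9, [296.0, 230.0])] [(0.5, [212.0, 226.0])]
onion [(0.69, [203.0, 217.0])] [(0.72, [276.0, 195.0])]
jar_front [(0.67, [287.0, 185.0])] [(0.91, [272.0, 249.0])]
```

View pics/i.png

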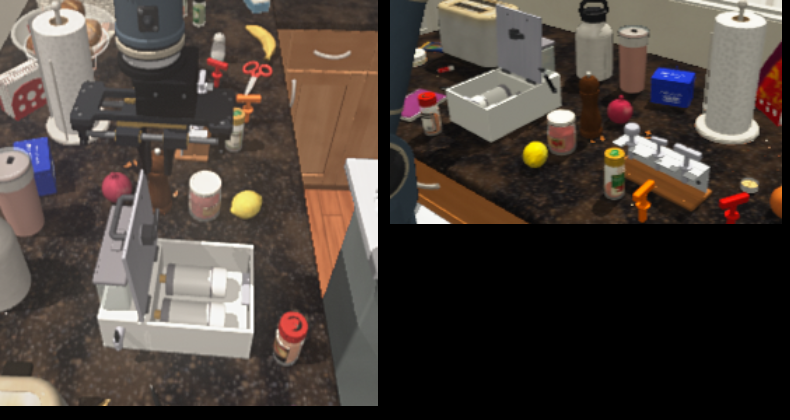

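The cover stands fully open with the cartridges visible. All three keys hang in the stand and the loose items are where they were, so I'm handing in.

```bash
python3 -c "
from station import arm
print(arm.job_done())"
```

```text
the job is handed in; nothing more can be done
None
```

I unlocked the filter, hung the large T key back upright in its slot, then opened the cover until it stayed open on its own. The job was handed in at about 21 s; the system gave no verdict, but the last pictures show the other keys and loose items in place.

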